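# Slot a pocket guide back into a tight row

## Robot

A 6-joint arm with a two-finger parallel gripper is mounted at the origin on the work surface. World frame = base frame: x ahead of the robot, y to its left, z up, the work surface at z = 0. Lengths are in mm, angles in rad, forces in N, time in s.
With the tool pointing down it reaches from about 350 to 975 mm from the base axis. Payload 7.1 kg.
Tool frame: the origin (TCP) lies at the very end of the fingers, on their centre line; the grasp point (between the pads) lies 19 mm behind it (ctrl.grasp_offset is the distance from the TCP to the grasp point, in mm); z points along the fingers, y is the line along which they close (so a half turn about z gives the same grasp; the last joint's range is limited). The gripper opens to 88 mm and grips with 3 to 60 N. Pads are 20 mm wide; open, the fingers measure 115 mm over their backs; the gripper's body (75 mm by 178 mm) begins 61 mm behind the grasp point.
Start: joints at [1.119, 0.423, 1.63, -0, 1.089, -0.019], TCP at [262.101, 567.369, 222.675] pointing down, gripper open.
Joint ranges: [-3, 3], [-0.9, 2.11], [0.09, 2.58], [-1.31, 4.45], [0.11, 2.69], [-2.54, 2.54]. Speed limits (rad/s): [2.39, 2.39, 3.01, 3.14, 3.14, 3.14].

## Interface

Orientations are given as a rotation vector (axis times angle).
In Python, from workcell import ctrl, viewer, ticket, models gives the robot as it stands.
- The arm moves only by the tool play_rows, never from a script. Its arguments are lists of equal length, an entry for each row: "dp": the shift along the world's x, y, z in mm, a list of three; "yaw": the turn about the world's z in degrees. In form: {"dp": [[tx, ty, tz], ...], "yaw": [yaw, ...]}. A call has 1 to 8 rows; each row shifts and turns the commanded pose from where the row before left it; what a row does not reach is not made up. A row lasts 1/12 s, in which the tool goes at most 41.7 mm and 7.16 degrees, less where a joint would pass 70% of its speed; a pose out of reach is approached as far as the arm can. A call is refused whole if a number of a shift passes 41.7 or a number of a turn 7.16, either way. A call with a gripper value outside its range is refused whole. "gripper" is the closure, from 0 (fully open) to 1 (shut), set as the call begins (left out, the last holds). The fingers move at their own pace and stop on an object; the grip force is fixed at half the most. Time passes only in rows, so rows that do not move let the fingers close. It gives the time, the measured TCP pose, the force, the opening and the grip force at its end, in the units of the state.
- ctrl.get_obs(): the state, without advancing time (a new reading comes with each control period).
- viewer.get_image(name): name is "side" or "top"; returns a dict with "pixels" (400x640x3 uint8, red, green, blue), "range_z" (400x640 float32, mm along the optical axis (not along the pixel's ray), 0 where there is no reading), "fx", "fy", "cx", "cy" (pixels), "dist_coeffs" ([k1, k2, p1, p2, k3] as OpenCV has them; the pictures are not rectified), "T" (4x4, takes a point from camera to world coordinates). Camera axes: x right, y up, looking along -z (the intrinsics and any distortion apply to the point x, -y, -z); pixel columns grow to the right and rows downward; lengths in mm; the calibration is good to about 2 mm. A picture is of the moment at which its call begins.
- ticket.close_job(): hands the job in; it is judged then, once.
Trained networks look in a picture, given as the dict that the camera call returned (one of the last four; its "shot" number tells which), for a name from the list of things; names that differ only in an ending like _2 or _b are one class to them, and where a whole thing is asked for, a point or a joint stands for the part that bears it (a point fixed in the world has none). Each returns a list of dicts, best first, with "conf" (0 to 1); they miss things now and then, are a little off and sometimes report something else, mostly with a low value. They report only what shows in the picture. A call takes as long as a camera call.
- models.look_for(picture, name): "bbox" ([centre column, centre row, width, height] in pixels, round what is visible of it).
- models.landmark_of(picture, name): "location" ([column, row] in pixels: a listed point, or the origin of a listed thing).
The state is a dict: "t": time; "qpos": joint angles; "qvel": joint speeds; "joint_torque": joint torques, N m; "ee_pos": TCP position; "orientation": TCP orientation; "ft_force": force on the tool from outside, world axes, zero at the start; "moment": the same for the moment, N m; "width": finger opening in mm; "grasp_force": force on a finger pad.
Only numpy, scipy, OpenCV 4.12 (cv2) and the standard library are available. Lean on these libraries where they do the work, as an engineer would, in place of code of your own. Each camera call takes 0.05 s, during which the arm holds its last target. There are 200 camera calls.

## Task

Stand the loose red book on its foot on the table beside the rack and let go, to take it again from above. Nudge the standing books apart along the rack, without lifting any out or toppling it, and slide the red book in immediately right of the green one as the robot sees it, right down on the base, head up, in line, spine facing the same way as the others. Leave all five upright in the rack and the other things on the table undisturbed.

Things in the scene. Friction and masses are not known exactly. Their poses are not given: they have to be found in the camera images.
- red_center (a point): centre of the loose red pocket book, 120 mm (foot to head) x 66 mm (fore-edge to spine) x 30 mm thick, 0.12 to 0.24 kg, rigid. Its x axis points to the head (the end with the pale band), y to the spine, z out of one cover; it starts lying flat, that cover up. Standing with its head up and its spine to the rack's +x, its z points to the rack's +y.
- red_spine (a point): middle of the red book's spine (33 mm from its centre along its y)
- rack: fixed dark wooden book rack: a flat base board 90 mm deep (x) x 190 mm long (y) and 10 mm thick, its top 10 mm above the table, with an end board 12 mm thick at either end, up to 100 mm above the table; 166 mm free between the end boards; open at front and back; the row leaves about 43 mm spare in all, at its two ends. Origin on the table at the centre of its underside, y along the row of books (to the left as the robot sees it), x across it, away from the robot.
- green_center (a point): centre of the green book, one of four that stand in the rack in one tight row, about 1 mm apart: 66 mm deep (x, towards its spine), 30 mm thick (y), 124 mm tall (z, towards its head), about 0.19 kg; free to slide along the rack.
- blue_center (a point): centre of the blue book, one of four that stand in the rack in one tight row, about 1 mm apart: 66 mm deep (x, towards its spine), 30 mm thick (y), 128 mm tall (z, towards its head), about 0.19 kg; free to slide along the rack.
- ochre_center (a point): centre of the ochre book, one of four that stand in the rack in one tight row, about 1 mm apart: 66 mm deep (x, towards its spine), 30 mm thick (y), 120 mm tall (z, towards its head), about 0.19 kg; free to slide along the rack.
- grey_center (a point): centre of the grey book, one of four that stand in the rack in one tight row, about 1 mm apart: 66 mm deep (x, towards its spine), 30 mm thick (y), 126 mm tall (z, towards its head), about 0.19 kg; free to slide along the rack.
- lantern: bystander: round dark metal lantern, 116 mm across, 100 mm tall; origin at the centre of its underside. Leave it where it is.
- mug: bystander: white mug, 80 mm across, 95 mm tall, handle to its own +y reaching about 65 mm from its axis; origin at the centre of its underside. Leave it where it is.
- candle: bystander: amber glass candle jar with wooden lid, 72 mm across, 85 mm tall; origin at the centre of its underside. Leave it where it is.
- succulent: bystander: succulent in a terracotta pot, 94 mm across, 115 mm tall with its leaves; origin at the centre of its underside. Leave it where it is.
- case: bystander: brown spectacle case, 60 x 155 mm (long along its y), 38 mm tall; origin at the centre of its underside. Leave it where it is.

How it is judged (in metres and radians):
On the way:
1. the red book stands on its foot on the table, head up, beside the rack, and the gripper has let go of it (angle between red_center's own x axis and vertical below 0.1 rad and height (world z) of red_center between 0.056 and 0.066 m and contact force between red_book and the fingers below 0.05 N and (y of red_center in the frame of rack below -0.12 m or y of red_center in the frame of rack above 0.12 m or x of red_center in the frame of rack below -0.07 m or x of red_center in the frame of rack above 0.07 m)), for 0.2 s.
At the end, for the whole second after the job is handed in: Red book right of the green one (centres 26-52 mm apart), foot within 5 mm of the base, head up (7 deg), spine to rack +x, square (10 deg), within 13 mm of the centre line; the other four on the base (5 mm), between the end boards, upright (7 deg), within 18 mm of the centre line (angle between red_center's own x axis and vertical below 0.12 rad and z of red_center in the frame of rack between 0.065 and 0.075 m and x of red_center in the frame of rack between -0.013 and 0.013 m and x of red_spine in the frame of rack above 0.015 m and y of red_center in the frame of green_center between -0.052 and -0.026 m and angle between the z axis of red_center and the y axis of rack, either way round below 0.17 rad and angle between each of green_center, blue_center, ochre_center, grey_center's own z axis and vertical below 0.12 rad and z of green_center in the frame of rack between 0.067 and 0.077 m and x of green_center in the frame of rack between -0.018 and 0.018 m and y of green_center in the frame of rack between -0.075 and 0.075 m and z of blue_center in the frame of rack between 0.069 and 0.079 m and x of blue_center in the frame of rack between -0.018 and 0.018 m and y of blue_center in the frame of rack between -0.075 and 0.075 m and z of ochre_center in the frame of rack between 0.065 and 0.075 m and x of ochre_center in the frame of rack between -0.018 and 0.018 m and y of ochre_center in the frame of rack between -0.075 and 0.075 m and z of grey_center in the frame of rack between 0.068 and 0.078 m and x of grey_center in the frame of rack between -0.018 and 0.018 m and y of grey_center in the frame of rack between -0.075 and 0.075 m); the robot touches nothing.
It fails at once if a book of the row is lifted more than 20 mm off the rack (z of green_center in the frame of rack above 0.092 m or z of blue_center in the frame of rack above 0.094 m or z of ochre_center in the frame of rack above 0.09 m or z of grey_center in the frame of rack above 0.093 m).
It fails at once if a book of the row is tipped over (more than about 35 degrees) (angle between any of green_center, blue_center, ochre_center, grey_center's own z axis and vertical above 0.6 rad).
It fails at once if a bystander is moved by more than 30 mm or tipped (distance of any of lantern, mug, candle, succulent, case from where it was at the start of the episode above 0.03 m or angle between any of lantern, mug, candle, succulent, case's own z axis and vertical above 0.3 rad).
It also fails if it takes over 72 s, if anything falls off the work surface, if the arm or the gripper's body presses on something with over 40 N, if the wrist force passes 120 N, or if a joint passes its speed limit or range.

## Working session

There is one attempt and no reset: what is moved stays moved. The work goes in short steps, Python scripts to look and compute and a tool call to move; the robot and the scene stay as the last step left them, time stands still between calls to the robot, and variables do not carry over. Pictures are saved under pics/ and viewed, at most 10 in all, crops included, and the job is handed in when it is done.

Besides the shell and the picture viewer there is one more tool, called as name([rows], argument=value, ...), one row to a line, values as JSON. play_rows: Moves the arm, as the interface text tells. Its arguments: {"type":"object","properties":{"dp":{"type":"array"},"yaw":{"type":"array"},"gripper":{"type":"number"}},"required":["dp","yaw"]}

```bash
mkdir -p pics
cat > h.py <<'E'
import numpy as np, cv2
from workcell import ctrl, viewer, ticket, models
def cloud(im):
    h,w=im["range_z"].shape
    u,v=np.meshgrid(np.arange(w),np.arange(h))
    K=np.array([[im["fx"],0,im["cx"]],[0,im["fy"],im["cy"]],[0,0,1.]])
    p=cv2.undistortPoints(np.stack([u,v],-1).reshape(-1,1,2).astype(np.float64),K,np.array(im["dist_coeffs"],float)).reshape(h,w,2)
    z=im["range_z"]
    P=np.stack([p[...,0]*z,-p[...,1]*z,-z,np.ones_like(z)],-1)@np.array(im["T"]).T
    P=P[...,:3]; P[z==0]=np.nan
    return P
def save(im,n): cv2.imwrite(f"pics/{n}.png",im["pixels"][...,::-1])
E
python3 - <<'E'
from h import *
o=ctrl.get_obs(); print(o)
for c in ("top","side"):
    im=viewer.get_image(c); save(im,c+"0"); P=cloud(im); np.save(c+"0.npy",P)
    print(c,np.round(np.array(im["T"]),2).tolist(),im["fx"])
    for n in ["red_center","red_spine","rack","green_center","blue_center","ochre_center","grey_center","lantern","mug","candle","succulent","case"]:
        r=models.landmark_of(im,n)[:1]; b=models.look_for(im,n)[:1]
        if r:
            u,v=np.round(r[0]["location"]).astype(int); print(n,round(r[0]["conf"],2),(u,v),np.round(P[min(v,399),min(u,639)]), [np.round(x["bbox"]).tolist() for x in b])
E
```

```text
{'t': 0.0, 'qpos': array([ 1.11899628e+00,  4.23823395e-01,  1.63067816e+00,  6.39259435e-07,
        1.08855723e+00, -1.89974515e-02]), 'qvel': array([ 1.05857225e-03, -6.13765666e-04, -8.37102144e-05, -1.37039724e-03,
       -3.13762107e-04, -3.86026207e-04]), 'joint_torque': array([-1.28301454e-03, -5.44629908e+01, -2.73660386e+01,  6.42757863e-02,
        2.26599042e-02, -1.32224495e-04]), 'ee_pos': array([261.87567142, 566.8989182 , 221.91722363]), 'orientation': array([-6.74477743e-01, -3.06798424e+00,  2.23901809e-03]), 'ft_force': array([ 0.43949744, -0.07763451,  0.2762999 ]), 'moment': array([ 0.01306361,  0.00749253, -0.03094576]), 'grasp_force': 0.0, 'width': 87.84484153958277}
top [[0.03, 0.99, -0.16, 329.36], [-1.0, 0.03, 0.0, -56.87], [0.01, 0.16, 0.99, 1480.7], [0.0, 0.0, 0.0, 1.0]] 512.6812380977324
red_spine 0.77 (np.int64(377), np.int64(200)) [ 589. -231.    4.] [[378.0, 212.0, 43.0, 27.0]]
rack 0.62 (np.int64(241), np.int64(199)) [561. 149. 121.] [[236.0, 202.0, 72.0, 53.0]]
green_center 0.53 (np.int64(223), np.int64(206)) [538. 194. 134.] [[222.0, 204.0, 21.0, 30
[... 1161 characters left out ...]
 0.66 (np.int64(317), np.int64(160)) [547. 102. 111.] []
blue_center 0.61 (np.int64(322), np.int64(158)) [563. 106. 115.] [[320.0, 157.0, 22.0, 33.0]]
ochre_center 0.69 (np.int64(324), np.int64(162)) [568.  95. 106.] [[323.0, 164.0, 16.0, 34.0]]
grey_center 0.61 (np.int64(323), np.int64(172)) [563.  74.  83.] [[324.0, 156.0, 24.0, 15.0]]
lantern 0.82 (np.int64(380), np.int64(222)) [ 703. -149.   37.] [[383.0, 208.0, 44.0, 40.0]]
mug 0.97 (np.int64(391), np.int64(265)) [ 696. -338.   34.] [[392.0, 250.0, 43.0, 51.0]]
candle 0.78 (np.int64(258), np.int64(167)) [353. 269.  10.] [[257.0, 154.0, 16.0, 28.0]]
case 0.81 (np.int64(315), np.int64(323)) [ 497. -521.   35.] [[316.0, 321.0, 74.0, 34.0]]
```

Run:
```python
from h import *
t=cv2.imread("pics/top0.png")[140:300,140:520]; s=cv2.imread("pics/side0.png")[120:350,230:450]
t=cv2.resize(t,None,fx=2,fy=2,interpolation=cv2.INTER_CUBIC); s=cv2.resize(s,None,fx=1.2,fy=1.2)
W=800; c=np.zeros((600,W,3),np.uint8); c[:320,:760]=t; c[322:322+s.shape[0],:s.shape[1]]=s
cv2.imwrite("pics/c0.png",c)
P=np.load("top0.npy"); im=cv2.imread("pics/top0.png")[...,::-1]
def rect(m,n):
    Q=P[m]; r=cv2.minAreaRect(Q[:,:2].astype(np.float32)); print(n,m.sum(),np.round(r[0]),np.round(r[1]),round(r[2],1),"z",np.round(np.nanpercentile(Q[:,2],[10,50,90]),1), np.round(np.median(Q,0),1))
X,Y,Z=P[...,0],P[...,1],P[...,2]
hsv=cv2.cvtColor(np.ascontiguousarray(im),cv2.COLOR_RGB2HSV)
box=(X>480)&(X<640)&(Y>-330)&(Y<-170); rect(box&(Z>22)&(Z<45),"red")
R=(X>440)&(X<660)&(Y>40)&(Y<270)
rect(R&(Z>112)&(Z<145),"booktops"); rect(R&(Z>86),"rack+books"); rect(R&(Z>93)&(Z<107),"ends")
print(np.nanmedian(Z[(X>300)&(X<450)&(Y>-200)&(Y<0)]))
for a,b,c_,d,n in [(640,780,-170,-30,"lantern"),(640,780,-400,-230,"mug"),(300,420,210,330,"candle"),(440,600,275,420,"succ"),(400,600,-600,-430,"case")]:
    rect((X>a)&(X<b)&(Y>c_)&(Y<d)&(Z>25),n)
```

```text
red 920 [ 551. -231.] [ 63. 121.] 1.6 z [26.7 30.8 34.9] [ 551.2 -231.1   30.8]
booktops 1156 [563. 163.] [ 69. 124.] 8.9 z [126.  132.9 138.4] [562.2 161.7 132.9]
rack+books 1546 [564. 165.] [ 91. 189.] 9.8 z [ 99.3 130.9 137.8] [560.9 160.9 130.9]
ends 339 [563. 165.] [ 91. 189.] 10.0 z [ 96.  100.6 104.3] [560.8 115.5 100.6]
1.4108980193204843
lantern 1252 [712. -97.] [114. 110.] 72.9 z [ 61.7  91.1 103.7] [703.5 -96.5  91.1]
mug 601 [ 730. -323.] [104. 154.] 64.1 z [32.  70.1 96.1] [ 699.1 -306.3   70.1]
candle 607 [356. 298.] [69. 63.] 1.9 z [51.  84.6 89.7] [355.7 293.7  84.6]
succ 964 [530. 369.] [93. 91.] 77.8 z [ 77.1  97.8 113. ] [527.8 365.3  97.8]
case 1134 [ 504. -494.] [ 64. 154.] 76.7 z [32.7 38.3 42.9] [ 501.6 -490.8   38.3]
```

View pics/c0.png

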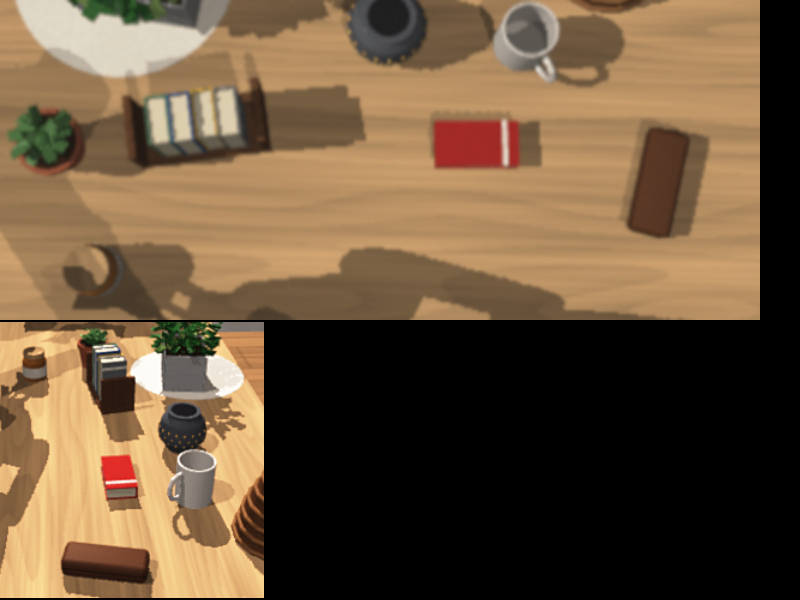

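The composite shows the rack in the top image at about (241,199), with green, blue, ochre and grey from left to right. The red book lies at (378,212) with its head band to the right (-y) and its spine on the far side. The networks and the cloud agree. The tool can only yaw, so I'll grip the red book near its head and swing it upright on its foot edge.

play_rows([
  [12,-35.3,0],
  [12,-35.3,0],
  [12,-35.3,0],
  [12,-35.3,0],
  [12,-35.3,0],
  [12,-35.3,0],
  [12,-35.3,0],
  [12,-35.3,0],
], yaw=[-2.65,-2.65,-2.65,-2.65,-2.65,-2.65,-2.65,-2.65], gripper=0)

```text
t: 3.17
ee_pos: [358.4, 283.4, 222.9]
orientation: [1.23, 2.89, 0.001]
ft_force: [1.0, 0.3, 0.0]
width: 88.0
grasp_force: 0.0
```

play_rows([
  [12,-35.3,0],
  [12,-35.3,0],
  [12,-35.3,0],
  [12,-35.3,0],
  [12,-35.3,0],
  [12,-35.3,0],
  [12,-35.3,0],
  [12,-35.3,0],
], yaw=[-2.65,-2.65,-2.65,-2.65,-2.65,-2.65,-2.65,-2.65])

```text
t: 3.83
ee_pos: [454.4, 0.7, 223.0]
orientation: [1.741, 2.614, 0.001]
ft_force: [1.8, 0.8, 0.5]
width: 87.6
grasp_force: 0.0
```

play_rows([
  [12,-35.3,0],
  [12,-35.3,0],
  [12,-35.3,0],
  [12,-35.3,0],
  [12,-35.3,0],
  [12,-35.3,0],
  [12,-35.3,0],
  [12,-35.3,0],
], yaw=[-2.65,-2.65,-2.65,-2.65,-2.65,-2.65,-2.65,-2.65])

```text
t: 4.5
ee_pos: [550.4, -281.8, 222.7]
orientation: [2.193, 2.249, 0.0]
ft_force: [0.3, -0.3, -0.0]
width: 87.9
grasp_force: 0.0
```

play_rows([
  [1,2,-36],
  [0,0,-36],
  [0,0,-36],
  [0,0,-36],
  [0,0,-30],
  [0,0,-22],
  [0,0,-14],
  [0,0,-8],
], yaw=[0,0,0,0,0,0,0,0])

```text
t: 5.17
ee_pos: [550.3, -277.4, 2.7]
orientation: [-2.189, -2.251, 0.001]
ft_force: [-0.5, 0.9, -0.4]
width: 87.8
grasp_force: 0.0
```

play_rows([
  [0,0,0],
  [0,0,0],
  [0,0,0],
  [0,0,0],
], yaw=[0,0,0,0], gripper=0.26)

```text
t: 5.5
ee_pos: [552.3, -278.4, 6.3]
orientation: [2.188, 2.25, 0.001]
ft_force: [0.8, 0.4, 0.5]
width: 66.4
grasp_force: 0.7
```

play_rows([
  [0,0,0],
  [0,0,0],
  [0,0,0],
], yaw=[0,0,0], gripper=0.3)

```text
t: 5.75
ee_pos: [552.3, -278.4, 6.3]
orientation: [2.188, 2.25, 0.001]
ft_force: [0.2, -0.2, 5.6]
width: 65.9
grasp_force: 29.9
```

play_rows([
  [0,1.8,7],
  [0,2.3,6.8],
  [0,2.7,6.7],
  [0,3.1,6.4],
  [0,3.5,6.3],
  [0,4,6],
  [0,4.3,5.7],
  [0,4.7,5.5],
], yaw=[0,0,0,0,0,0,0,0])

```text
t: 6.42
ee_pos: [551.1, -250.9, 55.7]
orientation: [2.19, 2.252, 0.0]
ft_force: [-0.3, 0.0, -1.1]
width: 66.0
grasp_force: 29.9
```

Run:
```python
from h import *
im=viewer.get_image("side"); c=im["pixels"][180:310,270:430,::-1]
cv2.imwrite("pics/s1.png",cv2.resize(c,None,fx=4,fy=4))
P=cloud(im);p=im["pixels"].astype(int);m=(p[...,0]>110)&(p[...,1]<60)&(p[...,2]<70)&(P[...,0]>480)&(P[...,0]<640)&(P[...,1]>-350)&(P[...,1]<-100)
Q=P[m];print(m.sum(),np.nanpercentile(Q,[2,50,98],axis=0).round(1))
print(np.polyfit(Q[:,1],Q[:,2],1))
print(ctrl.get_obs()["ee_pos"])
```

```text
454 [[ 520.6 -276.6   76. ]
 [ 550.4 -215.4   79.9]
 [ 580.1 -150.3  154.1]]
[-0.17596085 45.03279345]
[ 551.5182282  -250.38274936   56.58220989]
```

View pics/s1.png

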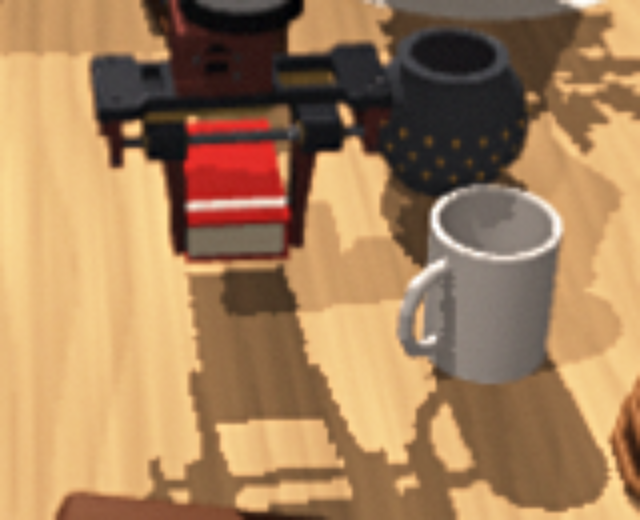

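The side view shows the red book at (238,190) in the crop, held level by the fingers, so it doesn't pivot at full grip. I'll lower it and try a lighter grip.

play_rows([
  [0,0,-12],
  [0,0,-12],
  [0,0,-12],
  [0,0,-8],
  [0,0,-4],
], yaw=[0,0,0,0,0])

```text
t: 6.88
ee_pos: [549.5, -251.0, 5.6]
orientation: [-2.188, -2.249, 0.002]
ft_force: [-11.5, 4.4, 39.3]
width: 65.4
grasp_force: 30.0
```

play_rows([
  [0,0,0],
  [0,0,0],
], yaw=[0,0], gripper=0.265)

```text
t: 7.05
ee_pos: [550.6, -251.4, 6.0]
orientation: [-2.189, -2.251, 0.001]
ft_force: [-0.3, 0.3, -0.6]
width: 65.8
grasp_force: 29.9
```

play_rows([
  [0,0,0],
  [0,0,0],
], yaw=[0,0], gripper=0.263)

```text
t: 7.22
ee_pos: [550.9, -251.4, 6.5]
orientation: [-2.19, -2.252, 0.0]
ft_force: [0.0, 0.5, -1.4]
width: 65.9
grasp_force: 29.9
```

play_rows([
  [0,0,0],
  [0,0,0],
], yaw=[0,0], gripper=0.254)

```text
t: 7.38
ee_pos: [551.1, -251.4, 6.9]
orientation: [-2.19, -2.252, 0.0]
ft_force: [0.1, -0.2, -1.5]
width: 66.1
grasp_force: 19.1
```

play_rows([
  [0,0,0],
  [0,0,0],
], yaw=[0,0], gripper=0.251)

```text
t: 7.55
ee_pos: [551.1, -251.4, 7.1]
orientation: [2.19, 2.252, 0.0]
ft_force: [-0.3, 0.4, -1.7]
width: 66.4
grasp_force: 11.3
```

play_rows([
  [0,0,0],
  [0,0,0],
], yaw=[0,0], gripper=0.248)

```text
t: 7.72
ee_pos: [551.2, -251.4, 7.2]
orientation: [2.19, 2.252, 0.0]
ft_force: [-0.2, 0.2, 0.1]
width: 66.4
grasp_force: 2.7
```

play_rows([
  [0,0,0],
  [0,0,0],
], yaw=[0,0], gripper=0.246)

```text
t: 7.88
ee_pos: [551.2, -251.5, 7.2]
orientation: [2.19, 2.252, 0.0]
ft_force: [-0.0, 0.2, -0.8]
width: 66.1
grasp_force: 0.0
```

play_rows([
  [0,0,0],
  [0,0,0],
  [0,0,0],
], yaw=[0,0,0], gripper=0.2495)

```text
t: 8.13
ee_pos: [551.2, -251.5, 7.2]
orientation: [2.19, 2.252, 0.0]
ft_force: [-0.7, 0.1, 1.3]
width: 65.9
grasp_force: 5.6
```

play_rows([
  [0,1.8,7],
  [0,2.3,6.8],
  [0,2.7,6.7],
  [0,3.1,6.4],
  [0,3.5,6.3],
  [0,4,6],
  [0,4.3,5.7],
  [0,4.7,5.5],
], yaw=[0,0,0,0,0,0,0,0])

```text
t: 8.8
ee_pos: [551.2, -224.6, 58.2]
orientation: [2.19, 2.252, 0.0]
ft_force: [-1.1, 0.9, -1.3]
width: 66.1
grasp_force: 3.1
```

Run:
```python
from h import *
im=viewer.get_image("side"); c=im["pixels"][180:310,270:430,::-1]
cv2.imwrite("pics/s2.png",cv2.resize(c,None,fx=4,fy=4))
```

```text
(no output)
```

View pics/s2.png

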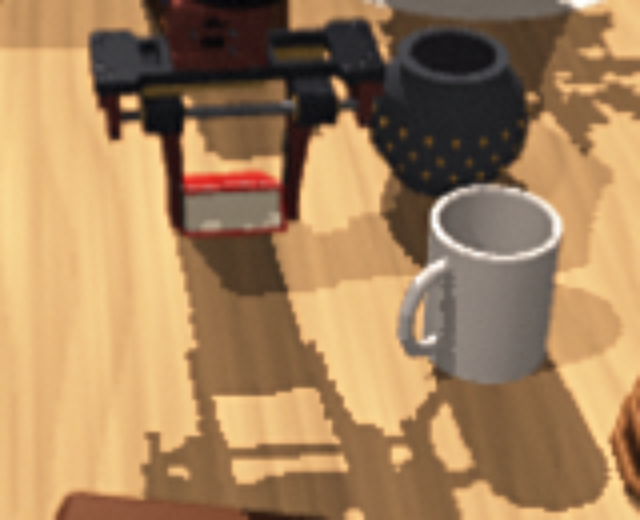

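The book is now tilted up, with the head end facing the camera at (232,205). I'll continue the arc.

play_rows([
  [0,5,5.1],
  [0,5.3,4.8],
  [0,5.7,4.4],
  [0,5.9,4],
  [0,6.2,3.7],
  [0,6.4,3.2],
  [0,6.6,2.8],
  [0,6.8,2.4],
], yaw=[0,0,0,0,0,0,0,0])

```text
t: 9.52
ee_pos: [551.1, -176.4, 88.1]
orientation: [-2.19, -2.252, 0.0]
ft_force: [-1.2, 0.2, -1.8]
width: 66.0
grasp_force: 3.1
```

play_rows([
  [0,6.9,1.9],
  [0,7,1.5],
  [0,7.2,1],
  [0,7.1,0.5],
  [0,7.2,0.1],
  [0,7.2,-0.4],
  [0,7.1,-0.9],
  [0,7,-1.3],
], yaw=[0,0,0,0,0,0,0,0])

```text
t: 10.18
ee_pos: [551.1, -119.7, 90.1]
orientation: [-2.19, -2.252, 0.0]
ft_force: [0.6, -0.2, -1.9]
width: 66.2
grasp_force: 3.1
```

Run:
```python
from h import *
im=viewer.get_image("side"); c=im["pixels"][150:300,270:430,::-1]
cv2.imwrite("pics/s3.png",cv2.resize(c,None,fx=4,fy=4)); P=cloud(im)
for v in range(200,250,5): print(v,np.round(P[v,325:332:3],0).tolist(),im["pixels"][v,328])
```

```text
200 [[551.0, -130.0, 102.0], [559.0, -133.0, 103.0], [567.0, -131.0, 102.0]] [122 111  92]
205 [[550.0, -143.0, 94.0], [559.0, -139.0, 92.0], [567.0, -136.0, 89.0]] [73 11 11]
210 [[553.0, -118.0, 63.0], [561.0, -118.0, 63.0], [570.0, -114.0, 60.0]] [70 17 14]
215 [[555.0, -94.0, 32.0], [564.0, -95.0, 32.0], [572.0, -97.0, 33.0]] [68 15 15]
220 [[557.0, -76.0, 3.0], [566.0, -75.0, 2.0], [575.0, -70.0, -2.0]] [74 39 26]
225 [[555.0, -99.0, 1.0], [564.0, -98.0, 0.0], [572.0, -99.0, -0.0]] [88 65 42]
230 [[553.0, -123.0, -0.0], [561.0, -125.0, 1.0], [570.0, -127.0, 2.0]] [146 109  70]
235 [[nan, nan, nan], [559.0, -148.0, -0.0], [567.0, -152.0, 2.0]] [143 106  70]
240 [[548.0, -175.0, 2.0], [557.0, -176.0, 2.0], [565.0, -172.0, -1.0]] [138 102  66]
245 [[547.0, -196.0, 1.0], [555.0, -193.0, -2.0], [563.0, -197.0, 0.0]] [138 102  68]
```

View pics/s3.png

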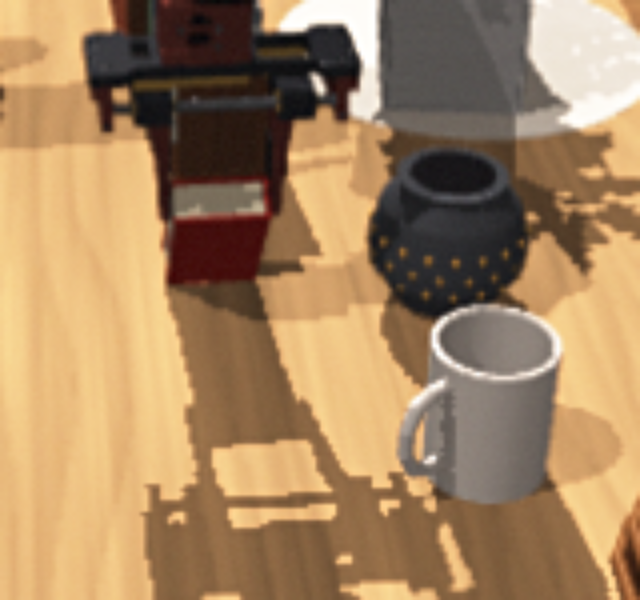

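The book leans about 37° from vertical, with its head at (220,195) in the crop and its foot further along +y because the foot slid. Lifting it slightly should let gravity swing it closer to vertical.

play_rows([
  [0,0,4],
  [0,0,5],
  [0,0,5],
  [0,0,5],
  [0,0,5],
  [0,0,0],
  [0,0,0],
], yaw=[0,0,0,0,0,0,0])

```text
t: 10.82
ee_pos: [551.4, -120.7, 114.9]
orientation: [2.19, 2.251, 0.001]
ft_force: [0.6, -0.3, -1.9]
width: 65.5
grasp_force: 3.1
```

```bash
cat >> h.py <<'E'
def redface():
    im=viewer.get_image("side"); P=cloud(im); p=im["pixels"].astype(int)
    m=(p[...,0]>45)&(p[...,1]<0.35*p[...,0])&(p[...,2]<0.35*p[...,0])&(abs(P[...,0]-555)<22)&(P[...,1]>-330)&(P[...,1]<0)&(P[...,2]<200)&(P[...,2]>4)
    # largest component
    n,l,s,c=cv2.connectedComponentsWithStats(m.astype(np.uint8)); k=1+s[1:,4].argmax(); Q=P[l==k]
    a,b=np.polyfit(Q[:,2],Q[:,1],1); print("n",len(Q),"tilt deg",np.degrees(np.arctan(-a)).round(1),"y at z0",b.round(1),"z rng",np.percentile(Q[:,2],[2,98]).round(1),"y",np.percentile(Q[:,1],[2,98]).round(1),"x",np.percentile(Q[:,0],[2,98]).round(1))
    return im,P
E
python3 - <<'E'
from h import *
redface(); print(ctrl.get_obs()["ee_pos"])
E
```

```text
n 257 tilt deg 35.9 y at z0 -56.2 z rng [ 32.  120.9] y [-143.6  -78.9] x [534.1 575.7]
[ 551.15310517 -120.59815955  114.51753928]
```

play_rows([
  [0,40,0],
  [0,30,0],
  [0,22,0],
  [0,15,0],
  [0,9,0],
  [0,4,0],
  [0,0,0],
], yaw=[0,0,0,0,0,0,0])

```text
t: 11.45
ee_pos: [551.0, -0.0, 114.1]
orientation: [-2.189, -2.253, 0.0]
ft_force: [0.5, -0.7, -1.1]
width: 65.7
grasp_force: 3.1
```

Run:
```python
from h import *
redface(); print(ctrl.get_obs()["ee_pos"])
```

```text
n 440 tilt deg 10.5 y at z0 -1.0 z rng [ 17.1 126.4] y [-26.9  -2.3] x [534.7 575.7]
[551.07106501  -0.66269722 114.14719232]
```

play_rows([
  [0,0,-5],
  [0,0,-5],
  [0,0,-3],
  [0,0,-2],
  [0,0,-2],
  [0,0,-2],
  [0,0,-1],
  [0,0,0],
], yaw=[0,0,0,0,0,0,0,0])

```text
t: 12.17
ee_pos: [550.9, -0.6, 94.2]
orientation: [-2.19, -2.252, 0.001]
ft_force: [-0.4, 0.8, 2.8]
width: 66.1
grasp_force: 3.5
```

Run:
```python
from h import *
redface(); print(ctrl.get_obs()["ee_pos"])
```

```text
n 432 tilt deg 9.8 y at z0 -4.3 z rng [  6.5 113.8] y [-26.7  -3.9] x [534.8 575.7]
[550.95373051  -0.61379139  94.22949447]
```

play_rows([
  [0,3,-0.5],
  [0,3,-0.5],
  [0,3,0],
  [0,3,0],
  [0,3,0],
  [0,2,0],
  [0,0,0],
], yaw=[0,0,0,0,0,0,0])

```text
t: 12.8
ee_pos: [551.1, 17.1, 93.1]
orientation: [-2.189, -2.253, -0.0]
ft_force: [-0.0, -0.5, -0.9]
width: 66.2
grasp_force: 3.2
```

Run:
```python
from h import *
redface(); print(ctrl.get_obs()["ee_pos"])
```

```text
n 264 tilt deg 3.6 y at z0 1.4 z rng [ 37.2 116.4] y [-9.4 -0.3] x [533.2 576.6]
[551.10690332  16.91128278  93.14574418]
```

play_rows([
  [0,0,0],
  [0,0,0],
  [0,0,0],
  [0,0,0],
], yaw=[0,0,0,0], gripper=0.24)

```text
t: 13.18
ee_pos: [551.2, 16.5, 93.4]
orientation: [2.19, 2.252, 0.0]
ft_force: [-0.1, 0.3, -0.0]
width: 66.7
grasp_force: 0.0
```

play_rows([
  [0,0,0],
  [0,0,0],
  [0,0,0],
  [0,0,0],
], yaw=[0,0,0,0], gripper=0.0)

```text
t: 13.52
ee_pos: [551.1, 16.6, 93.3]
orientation: [-2.19, -2.252, 0.0]
ft_force: [-0.1, -1.0, 0.1]
width: 87.1
grasp_force: 0.0
```

Run:
```python
from h import *
redface(); print(ctrl.get_obs()["ee_pos"])
```

```text
n 82 tilt deg 1.1 y at z0 -0.0 z rng [ 77.1 116.4] y [-5.2 -0.1] x [533.2 574.6]
[551.09475361  16.55648416  93.268842  ]
```

play_rows([
  [0,0,20],
  [0,0,35],
  [0,0,35],
  [1,39,0],
  [1,39,0],
  [1,39,0],
  [1,39,0],
  [0,39,0],
], yaw=[0,0,0,2,2,2,2,0.5])

```text
t: 14.23
ee_pos: [555.0, 213.3, 183.5]
orientation: [2.015, 2.41, 0.001]
ft_force: [0.4, -0.0, 0.3]
width: 87.4
grasp_force: 0.0
```

Run:
```python
from h import *
im=viewer.get_image("side"); save(im,"s4")
c=im["pixels"][110:260,240:400,::-1]; cv2.imwrite("pics/s4c.png",cv2.resize(c,None,fx=4,fy=4,interpolation=cv2.INTER_CUBIC))
print(ctrl.get_obs()["ee_pos"],ctrl.get_obs()["orientation"])
P=np.load("top0.npy"); im=cv2.imread("pics/top0.png")
X,Y,Z=P[...,0],P[...,1],P[...,2]
a=np.radians(9.8); dx=X-563; dy=Y-164.5; rx=dx*np.cos(a)+dy*np.sin(a); ry=-dx*np.sin(a)+dy*np.cos(a)
m=(abs(rx)<15)&(abs(ry)<75)&(Z>115)
for b in range(-72,72,4):
    k=m&(ry>=b)&(ry<b+4); print(b,k.sum(),im[k].mean(0).round() if k.any() else "", np.median(Z[k]).round(0) if k.any() else "")
```

```text
[555.2660344  219.46583252 183.77551036] [-2.01242272 -2.41142897 -0.00603306]
-72 0  
-68 0  
-64 19 [112. 124. 129.] 133.0
-60 18 [166. 194. 208.] 135.0
-56 15 [174. 206. 219.] 134.0
-52 15 [174. 206. 219.] 136.0
-48 17 [174. 206. 219.] 133.0
-44 16 [164. 194. 209.] 134.0
-40 17 [130. 153. 165.] 135.0
-36 16 [ 99. 132. 150.] 137.0
-32 15 [123. 171. 197.] 129.0
-28 16 [168. 202. 218.] 128.0
-24 13 [173. 205. 218.] 128.0
-20 15 [162. 191. 206.] 127.0
-16 17 [123. 145. 156.] 128.0
-12 16 [103. 123. 134.] 127.0
-8 19 [ 77. 102. 116.] 131.0
-4 18 [91. 91. 94.] 131.0
0 18 [149. 159. 164.] 138.0
4 14 [172. 202. 215.] 137.0
8 16 [174. 206. 219.] 136.0
12 16 [174. 206. 219.] 136.0
16 18 [169. 201. 215.] 135.0
20 16 [140. 161. 172.] 137.0
24 19 [116. 112. 104.] 137.0
28 12 [122. 133. 121.] 137.0
32 14 [154. 183. 190.] 133.0
36 19 [172. 204. 217.] 131.0
40 19 [174. 206. 220.] 131.0
44 16 [173. 206. 219.] 132.0
48 14 [164. 195. 210.] 133.0
52 20 [123. 146. 154.] 132.0
56 17 [71. 90. 77.] 135.0
60 1 [50. 66. 58.] 133.0
64 0  
68 0
```

View pics/s4c.png

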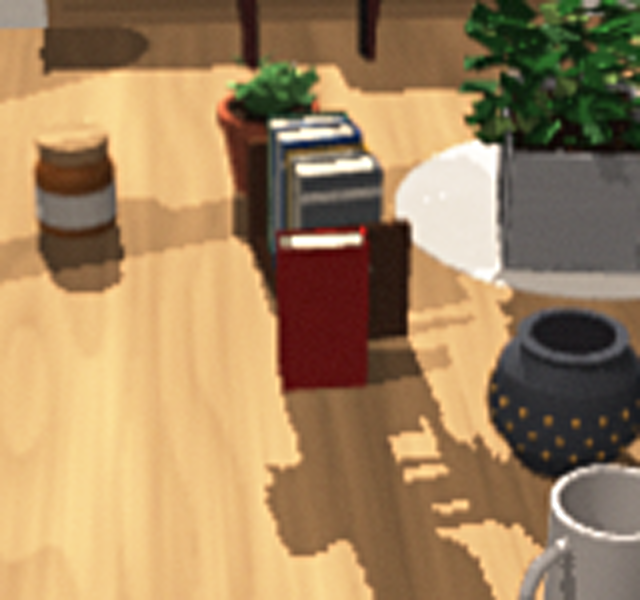

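The red book stands upright on its own at (323,310) in the crop, spine to +x, with the row behind it intact. Next is green.

play_rows([
  [0,0,0],
  [0,0,0],
  [0,0,0],
], yaw=[0,0,0])

```text
t: 14.53
ee_pos: [554.8, 210.7, 183.1]
orientation: [-2.018, -2.408, 0.001]
ft_force: [-0.8, -0.0, -0.4]
width: 87.9
grasp_force: 0.0
```

play_rows([
  [0,-1,-20],
  [0,0,-26],
  [0,0,-26],
  [0,0,-22],
  [0,0,-14],
  [0,0,-8],
  [0,0,-2],
  [0,0,0],
], yaw=[0,0,0,0,0,0,0,0])

```text
t: 15.2
ee_pos: [555.2, 209.6, 65.2]
orientation: [-2.019, -2.407, 0.001]
ft_force: [0.6, 0.2, -0.2]
width: 87.6
grasp_force: 0.0
```

play_rows([
  [0,0,0],
  [0,0,0],
  [0,0,0],
  [0,0,0],
  [0,0,0],
  [0,0,0],
], yaw=[0,0,0,0,0,0], gripper=0.255)

```text
t: 15.7
ee_pos: [555.6, 210.8, 66.0]
orientation: [2.017, 2.408, 0.002]
ft_force: [0.6, -0.4, 5.3]
width: 66.0
grasp_force: 22.5
```

play_rows([
  [-0.5,3,0],
  [-0.7,4,0],
  [-0.7,4,0],
  [-0.7,4,0],
  [-0.5,3,0],
  [-0.4,2,0],
  [0,0,0],
  [0,0,0],
], yaw=[0,0,0,0,0,0,0,0])

```text
t: 16.37
ee_pos: [552.2, 230.7, 66.0]
orientation: [2.016, 2.408, 0.001]
ft_force: [-0.9, -0.8, 5.4]
width: 66.1
grasp_force: 22.4
```

play_rows([
  [-0.3,2,0],
  [0,0,0],
  [0,0,0],
], yaw=[0,0,0])

```text
t: 16.62
ee_pos: [551.9, 232.5, 66.1]
orientation: [2.016, 2.408, 0.001]
ft_force: [0.2, -1.9, 7.3]
width: 66.0
grasp_force: 22.4
```

play_rows([
  [0,0,0],
  [0,0,0],
  [0,0,0],
  [0,0,0],
  [0,0,0],
], yaw=[0,0,0,0,0], gripper=0.0)

```text
t: 17.03
ee_pos: [551.1, 232.6, 65.1]
orientation: [-2.017, -2.408, 0.001]
ft_force: [-0.2, 0.1, -0.3]
width: 87.4
grasp_force: 0.0
```

play_rows([
  [1,-6,0],
  [2,-12,0],
  [2,-12,0],
  [2,-12,0],
  [1,-7,0],
  [0.6,-3,0],
  [0,0,0],
  [0,0,0],
], yaw=[0,0,0,0,0,0,0,0])

```text
t: 17.7
ee_pos: [560.1, 180.3, 65.3]
orientation: [2.018, 2.408, 0.0]
ft_force: [0.7, -0.1, -0.7]
width: 88.0
grasp_force: 0.0
```

play_rows([
  [0,0,0],
  [0,0,0],
  [0,0,0],
  [0,0,0],
  [0,0,0],
  [0,0,0],
], yaw=[0,0,0,0,0,0], gripper=0.255)

```text
t: 18.2
ee_pos: [559.7, 180.8, 65.2]
orientation: [-2.017, -2.408, 0.0]
ft_force: [-1.5, 0.9, 0.2]
width: 65.7
grasp_force: 22.6
```

play_rows([
  [0.5,-3,0],
  [0.5,-3,0],
  [0.5,-3,0],
  [0.5,-3,0],
  [0.5,-3,0],
  [0.4,-2,0],
  [0,0,0],
  [0,0,0],
], yaw=[0,0,0,0,0,0,0,0])

```text
t: 18.87
ee_pos: [562.9, 163.0, 65.3]
orientation: [2.017, 2.408, -0.001]
ft_force: [0.7, -0.8, -1.2]
width: 65.8
grasp_force: 22.6
```

Run:
```python
from h import *
im=viewer.get_image("side"); P=cloud(im)
c=im["pixels"][110:260,240:400,::-1]; cv2.imwrite("pics/s5c.png",cv2.resize(c,None,fx=4,fy=4,interpolation=cv2.INTER_CUBIC))
```

```text
(no output)
```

View pics/s5c.png

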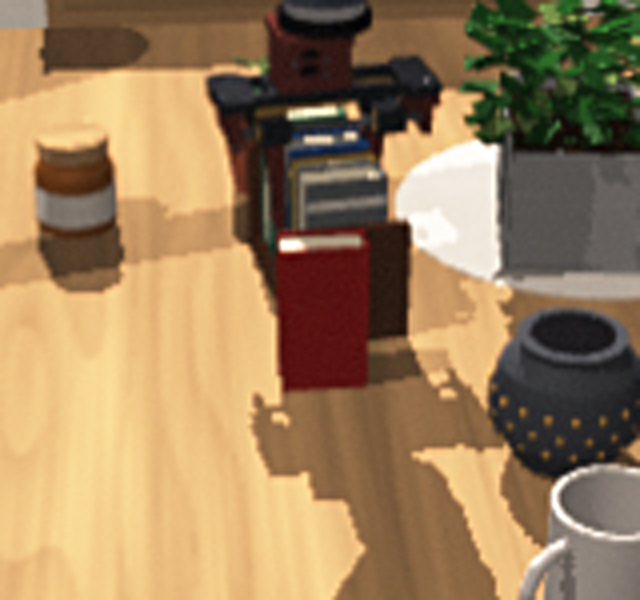

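All four are still upright, with the gap opening behind blue at about (330,125) in the crop. I'll nudge a little more, release, rise clear and measure from the top.

play_rows([
  [0.3,-2,0],
  [0,0,0],
  [0,0,0],
], yaw=[0,0,0])

```text
t: 19.17
ee_pos: [563.1, 161.5, 65.3]
orientation: [2.017, 2.408, -0.0]
ft_force: [0.3, 0.6, -0.4]
width: 65.8
grasp_force: 22.6
```

play_rows([
  [0,0,0],
  [0,0,0],
  [0,0,0],
  [0,0,0],
], yaw=[0,0,0,0], gripper=0.0)

```text
t: 19.5
ee_pos: [563.2, 161.6, 65.4]
orientation: [2.017, 2.408, 0.0]
ft_force: [-0.1, 0.1, 0.2]
width: 86.6
grasp_force: 0.0
```

play_rows([
  [0,0,20],
  [0,0,38],
  [0,0,38],
  [0,0,24],
  [-40,0,0],
  [-40,0,0],
  [-40,0,0],
  [-40,0,0],
], yaw=[0,0,0,0,0,0,0,0])

```text
t: 20.17
ee_pos: [401.3, 161.3, 185.4]
orientation: [2.018, 2.408, 0.001]
ft_force: [0.0, -0.0, -0.1]
width: 87.6
grasp_force: 0.0
```

Run:
```python
from h import *
im=viewer.get_image("top"); save(im,"t6"); P=cloud(im)
c=im["pixels"][170:240,200:350,::-1]; cv2.imwrite("pics/t6c.png",cv2.resize(c,None,fx=5,fy=5,interpolation=cv2.INTER_CUBIC))
X,Y,Z=P[...,0],P[...,1],P[...,2]
m=(X>490)&(X<620)&(Y>-40)&(Y<60)&(Z>108)&(Z<135); r=cv2.minAreaRect(P[m][:,:2].astype(np.float32)); print("red",m.sum(),r,np.median(P[m],0))
p=im["pixels"]
a=np.radians(9.8); dx=X-563; dy=Y-164.5; rx=dx*np.cos(a)+dy*np.sin(a); ry=-dx*np.sin(a)+dy*np.cos(a)
m=(abs(rx)<30)&(abs(ry)<84)
for b in range(-84,84,3):
    k=m&(ry>=b)&(ry<b+3); print(b,k.sum(),np.nanmedian(Z[k]).round(0),end="; ")
m=(abs(rx)<50)&(abs(ry)<84)&(Z>112)&(Z<150);
for s in (1,-1):
    k=m&(s*ry>(10 if s>0 else -20)); print(s,cv2.minAreaRect(np.stack([rx[k],ry[k]],1).astype(np.float32)))
```

```text
red 287 ((548.85546875, 18.097078323364258), (65.96697998046875, 29.987974166870117), 2.0463931560516357) [549.07815139  17.86686058 118.79310301]
-84 27 102.0; -81 41 135.0; -78 23 135.0; -75 27 134.0; -72 23 132.0; -69 23 134.0; -66 26 134.0; -63 26 133.0; -60 23 134.0; -57 26 134.0; -54 28 136.0; -51 19 131.0; -48 20 128.0; -45 27 128.0; -42 23 128.0; -39 29 127.0; -36 23 128.0; -33 29 127.0; -30 26 126.0; -27 31 128.0; -24 28 130.0; -21 33 137.0; -18 19 137.0; -15 29 136.0; -12 31 137.0; -9 23 136.0; -6 28 136.0; -3 27 136.0; 0 27 135.0; 3 28 135.0; 6 28 139.0; 9 5 138.0; 12 1 16.0; 15 2 14.0; 18 5 12.0; 21 5 12.0; 24 9 12.0; 27 17 11.0; 30 19 11.0; 33 19 11.0; 36 19 11.0; 39 16 11.0; 42 17 11.0; 45 17 11.0; 48 19 11.0; 51 169 81.0; 54 19 133.0; 57 28 132.0; 60 30 131.0; 63 29 131.0; 66 31 132.0; 69 26 130.0; 72 29 132.0; 75 32 133.0; 78 19 134.0; 81 1 117.0; 1 ((-0.1515178680419922, 46.600284576416016), (70.90670776367188, 62.37331008911133), 87.09336853027344)
-1 ((-0.8496971130371094, -35.53394317626953), (91.43142700195312, 69.48320007324219), 89.59011840820312)
```

View pics/t6c.png

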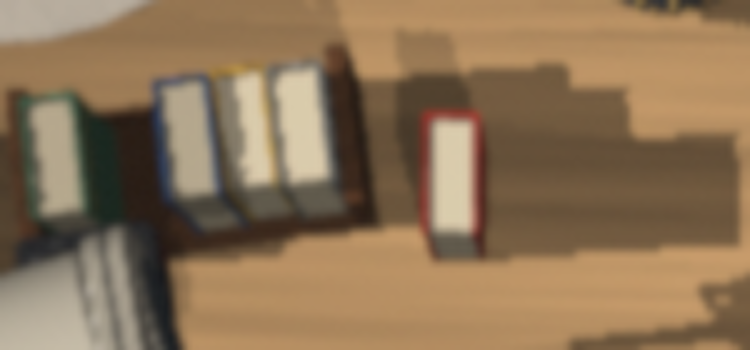

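Top view: green at (55,160), blue at (188,140), a gap centred near (110,150), and red standing at (452,175). The gap is about 41 mm, centred at rack y≈31, world (557.7,195). Red is at (549,18) with 2° yaw. I'll take red from above now.

play_rows([
  [24,-24,0],
  [27,-27,0],
  [27,-27,0],
  [27,-27,0],
  [22,-20,0],
  [15,-13,0],
  [6,-5,0],
  [0,0,0],
], yaw=[-2,-2,-2,-2.2,0,0,0,0])

```text
t: 20.88
ee_pos: [552.1, 17.6, 185.1]
orientation: [2.186, 2.256, 0.0]
ft_force: [-1.4, 0.5, 0.1]
width: 88.1
grasp_force: 0.0
```

play_rows([
  [0,0,-15],
  [0,0,-25],
  [0,0,-28],
  [0,0,-25],
  [0,0,-15],
  [0,0,-8],
  [0,0,-3],
  [0,0,0],
], yaw=[0,0,0,0,0,0,0,0])

```text
t: 21.55
ee_pos: [550.5, 19.2, 66.2]
orientation: [-2.183, -2.258, 0.001]
ft_force: [-0.8, -0.6, -0.6]
width: 87.8
grasp_force: 0.0
```

Close in two stages, then lift straight up.

play_rows([
  [0,0,0],
  [0,0,0],
  [0,0,0],
  [0,0,0],
  [0,0,0],
], yaw=[0,0,0,0,0], gripper=0.251)

```text
t: 21.97
ee_pos: [551.2, 18.5, 66.8]
orientation: [2.184, 2.258, 0.001]
ft_force: [-1.0, 0.2, 4.5]
width: 65.9
grasp_force: 6.8
```

play_rows([
  [0,0,0],
  [0,0,0],
  [0,0,0],
  [0,0,0],
], yaw=[0,0,0,0], gripper=0.27)

```text
t: 22.3
ee_pos: [551.3, 18.5, 66.8]
orientation: [2.184, 2.258, 0.0]
ft_force: [-2.0, -0.1, 5.7]
width: 65.9
grasp_force: 30.0
```

play_rows([
  [0,0,4],
  [0,0,10],
  [0,0,20],
  [0,0,28],
  [0,0,32],
  [0,0,28],
  [0,0,20],
  [0,0,13],
], yaw=[0,0,0,0,0,0,0,0])

```text
t: 22.97
ee_pos: [552.1, 18.6, 224.7]
orientation: [2.182, 2.256, 0.004]
ft_force: [-0.4, -0.1, -0.9]
width: 65.9
grasp_force: 30.0
```

Run:
```python
from h import *
im=viewer.get_image("side"); P=cloud(im); p=im["pixels"].astype(int)
m=(p[...,0]>45)&(p[...,1]<0.35*p[...,0])&(p[...,2]<0.35*p[...,0])&(abs(P[...,0]-550)<25)&(abs(P[...,1]-5)<35)&(P[...,2]>120)
Q=P[m];A=np.c_[Q[:,2],Q[:,0]-550,np.ones(len(Q))];c=np.linalg.lstsq(A,Q[:,1],rcond=None)[0];print(len(Q),np.degrees(np.arctan(c[:2])),np.percentile(Q,[2,98],axis=0).round(1))
print(ctrl.get_obs()["ee_pos"])
```

```text
650 [-0.64739483  1.73830657] [[527.5  -2.5 162.1]
 [573.3   9.4 274. ]]
[553.10173731  18.59227767 226.34610409]
```

play_rows([
  [0.7,10,0],
  [0.8,20,0],
  [0.8,28,0],
  [0.8,30,0],
  [0.8,30,0],
  [0.8,27,0],
  [0.8,20,0],
  [0.5,11,0],
], yaw=[1,1,1,1,1,1,1,1])

```text
t: 23.68
ee_pos: [556.0, 197.2, 219.7]
orientation: [-2.016, -2.407, 0.003]
ft_force: [0.2, -1.3, -0.2]
width: 66.1
grasp_force: 30.0
```

play_rows([
  [0,0,0],
  [0,0,0],
  [0,0,0],
  [0,0,0],
], yaw=[0,0,0,0])

```text
t: 24.02
ee_pos: [557.0, 193.4, 221.0]
orientation: [-2.023, -2.403, 0.001]
ft_force: [0.6, -0.1, -2.1]
width: 65.8
grasp_force: 30.0
```

Run:
```python
from h import *
im=viewer.get_image("side"); P=cloud(im); 
c=im["pixels"][80:230,240:400,::-1]; cv2.imwrite("pics/s7c.png",cv2.resize(c,None,fx=4,fy=4,interpolation=cv2.INTER_CUBIC))
print(ctrl.get_obs()["ee_pos"])
```

```text
[557.06918376 193.4082599  221.16731391]
```

View pics/s7c.png

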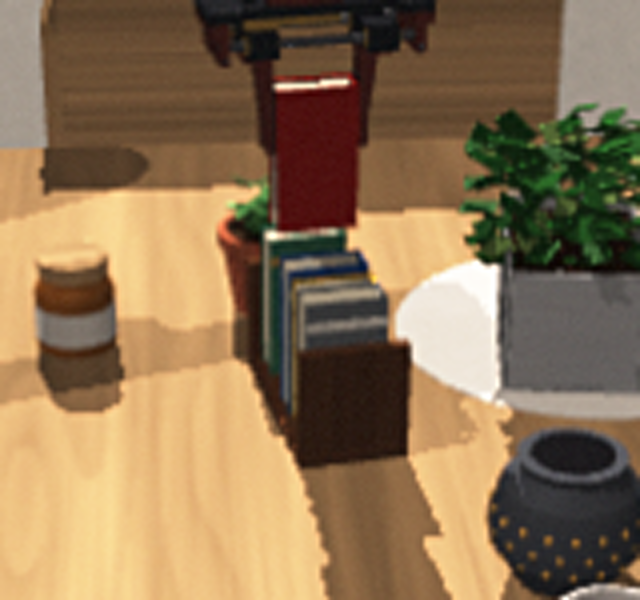

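Red is vertical above the gap at (315,155) in the crop. Lower it gradually while watching the force.

play_rows([
  [0.5,1.3,-5],
  [0,0,-10],
  [0,0,-12],
  [0,0,-10],
  [0,0,-8],
  [0,0,-3],
  [0,0,0],
], yaw=[0,0,0,0,0,0,0])

```text
t: 24.65
ee_pos: [556.9, 195.6, 171.8]
orientation: [-2.021, -2.404, 0.003]
ft_force: [0.8, 0.6, -1.6]
width: 65.8
grasp_force: 30.0
```

play_rows([
  [0,0,-6],
  [0,0,-8],
  [0,0,-8],
  [0,0,-8],
  [0,0,-8],
  [0,0,-6],
  [0,0,-3],
  [0,0,0],
], yaw=[0,0,0,0,0,0,0,0])

```text
t: 25.32
ee_pos: [557.1, 195.7, 125.2]
orientation: [-2.021, -2.404, 0.002]
ft_force: [0.1, -0.9, -2.3]
width: 66.2
grasp_force: 30.0
```

No contact. Continue to about 2 mm above the base, then touch down.

play_rows([
  [0,0,-6],
  [0,0,-9],
  [0,0,-9],
  [0,0,-9],
  [0,0,-6],
  [0,0,-4],
  [0,0,-2],
  [0,0,0],
], yaw=[0,0,0,0,0,0,0,0])

```text
t: 25.98
ee_pos: [557.4, 195.8, 80.7]
orientation: [-2.021, -2.405, 0.001]
ft_force: [-0.6, -0.6, -1.9]
width: 65.6
grasp_force: 30.0
```

play_rows([
  [0,0,-1],
  [0,0,-1],
  [0,0,-1],
  [0,0,0],
  [0,0,0],
], yaw=[0,0,0,0,0])

```text
t: 26.4
ee_pos: [557.7, 195.9, 78.4]
orientation: [2.021, 2.405, 0.0]
ft_force: [-0.4, -1.1, -1.5]
width: 66.0
grasp_force: 30.0
```

play_rows([
  [0,0,-1],
  [0,0,-1],
  [0,0,-0.5],
  [0,0,0],
  [0,0,0],
], yaw=[0,0,0,0,0])

```text
t: 26.82
ee_pos: [557.8, 196.0, 76.9]
orientation: [2.021, 2.405, 0.001]
ft_force: [-1.8, -0.2, 7.9]
width: 65.9
grasp_force: 30.0
```

Contact with the base (about 10 N). Release and back away.

play_rows([
  [0,0,0],
  [0,0,0],
  [0,0,0],
], yaw=[0,0,0], gripper=0.24)

```text
t: 27.07
ee_pos: [557.7, 195.9, 75.8]
orientation: [2.021, 2.405, 0.0]
ft_force: [0.6, -0.4, 0.7]
width: 67.0
grasp_force: 0.0
```

play_rows([
  [0,0,0],
  [0,0,0],
  [0,0,0],
  [0,0,0],
], yaw=[0,0,0,0], gripper=0.0)

```text
t: 27.4
ee_pos: [557.6, 195.9, 75.7]
orientation: [-2.021, -2.405, 0.0]
ft_force: [-0.8, 0.8, 0.3]
width: 87.1
grasp_force: 0.0
```

play_rows([
  [0,0,15],
  [0,0,30],
  [0,0,35],
  [0,0,30],
  [-38,0,0],
  [-38,0,0],
  [-38,0,0],
  [-38,0,0],
], yaw=[0,0,0,0,0,0,0,0])

```text
t: 28.07
ee_pos: [404.0, 195.6, 185.8]
orientation: [2.022, 2.404, 0.001]
ft_force: [-0.4, -0.2, -0.3]
width: 87.8
grasp_force: 0.0
```

play_rows([
  [-30,-38,10],
  [0,-38,0],
  [0,-38,0],
  [0,-38,0],
  [0,0,0],
  [0,0,0],
  [0,0,0],
], yaw=[0,0,0,0,0,0,0])

```text
t: 28.65
ee_pos: [380.5, 49.9, 194.4]
orientation: [2.023, 2.403, 0.001]
ft_force: [0.4, -0.2, -0.7]
width: 87.4
grasp_force: 0.0
```

Run:
```python
from h import *
im=viewer.get_image("top"); P=cloud(im); s=viewer.get_image("side")
c=cv2.resize(im["pixels"][170:240,190:290,::-1],None,fx=5,fy=5,interpolation=cv2.INTER_CUBIC); d=cv2.resize(s["pixels"][120:240,270:320+50,::-1],None,fx=2.9,fy=2.9,interpolation=cv2.INTER_CUBIC)
o=np.zeros((350,790,3),np.uint8); o[:,:500]=c; o[:d.shape[0],500:500+d.shape[1]]=d[:350]; cv2.imwrite("pics/f.png",o)
X,Y,Z=P[...,0],P[...,1],P[...,2]
a=np.radians(9.8); dx=X-563; dy=Y-164.5; rx=dx*np.cos(a)+dy*np.sin(a); ry=-dx*np.sin(a)+dy*np.cos(a)
m=(abs(rx)<30)&(abs(ry)<84)
for b in range(-84,84,4):
    k=m&(ry>=b)&(ry<b+4)&(Z>100); print(b,k.sum(),np.nanmedian(Z[k]).round(0),np.round(im["pixels"][k].mean(0)),end="; ")
```

```text
return np.nanmean(a, axis, out=out, keepdims=keepdims)
<stdin>:9: RuntimeWarning: Mean of empty slice.
  ret = um.true_divide(
```

View pics/f.png

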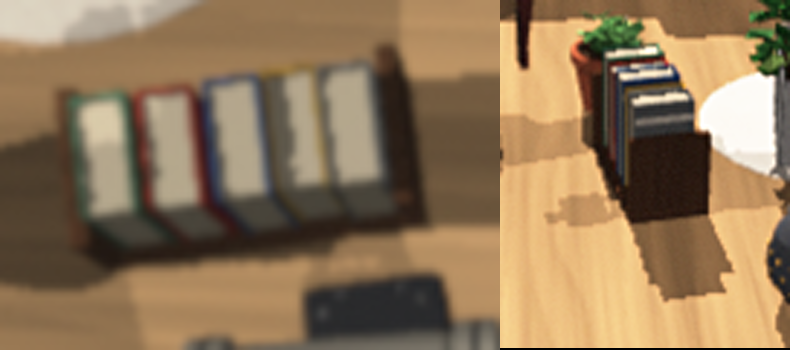

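All five books stand in the rack in line, green, red, blue, ochre, grey from left to right. Red's top is at about 129 mm, so it is fully down, and it sits about 35 mm right of green. The arm is clear.

```bash
python3 -c "
from h import *
print(ticket.close_job())"
```

```text
the job is handed in; nothing more can be done
None
```

I stood the red book on the table, let go, retook it from above and slid it fully down in the rack just right of green, with all five books upright, the arm clear and nothing else touched that I saw; the job is handed in, with no verdict returned.

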